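# Clear the headset and hold the transducer rod at its mark

## Robot

A 6-joint arm with a two-finger parallel gripper is mounted at the origin on the work surface. World frame = base frame: x ahead of the robot, y to its left, z up, the work surface at z = 0. Lengths are in m, angles in rad, forces in N, time in s.
With the tool pointing down it reaches from about 0.35 to 0.975 m from the base axis. Payload 4.9 kg.
Tool frame: the origin (TCP) lies at the very end of the fingers, on their centre line; the grasp point (between the pads) lies 19 mm behind it; y points along the fingers, z is the direction in which the jaws open and shut, and the axes are right-handed (so a half turn about y gives the same grasp; the last joint's range is limited). The gripper opens to 85 mm and grips with 20 to 120 N. Pads are 22 mm wide; open, the fingers measure 114 mm over their backs; the gripper's body (76 mm by 85 mm) begins 54 mm behind the grasp point. The pads swing forward as they close: fully open they stand 13 mm farther back than shut.
Start: joints at [1.205, 0.053, 1.613, -0, 1.476, -0.119], TCP at [0.153, 0.606, 0.231] pointing down, gripper open.
Joint ranges: [-3.01, 3.01], [-1.01, 2.22], [0.06, 2.58], [-1.02, 4.17], [0.09, 2.62], [-3.14, 3.14]. Speed limits (rad/s): [2.57, 2.57, 3.14, 3.14, 3.14, 3.14].

## Interface

Orientations are given as a rotation vector (axis times angle).
In Python, from station import monitor, viewer, ticket gives the robot as it stands.
- The arm moves only by the tool servo_tool, never from a script. Its argument "commands" is one flat list of numbers, 7 for each row, row after row: the turn, a rotation vector about the tool's x, y, z in rad, then the shift along the tool's x, y, z in cm, then the opening, from 0 (shut) to 1 (fully open). In form: [rx, ry, rz, dx, dy, dz, claw, rx, ry, rz, dx, dy, dz, claw, ...]. A call has 1 to 20 rows; each row shifts and turns the pose as measured when the row begins, along the tool's axes as they then stand; what a row does not reach is not made up. A row lasts 1/10 s, in which the tool goes at most 50 mm and 8.59 degrees, less where a joint would pass 70% of its speed; a pose out of reach is approached as far as the arm can. A call is refused whole if a number of a shift passes 5 or a number of a turn 0.15, either way. A call with a gripper value outside its range is refused whole. The fingers move at their own pace and stop on an object; "grip_force" is the grip in N (left out, the last holds). Time passes only in rows, so rows that do not move let the fingers close. It gives the time, the measured TCP pose, the force and the opening at its end, in the units of the state.
- monitor.get_obs(): the state, without advancing time (a new reading comes with each control period).
- viewer.get_image(name): name is "scene" or "top"; returns a dict with "frame" (480x640x3 uint8, red, green, blue), "depth" (480x640 float32, m along the optical axis (not along the pixel's ray), 0 where there is no reading), "camera_matrix" (3x3 intrinsics, pixels), "cam_to_world" (4x4, takes a point from camera to world coordinates). Camera axes: x right, y down, z forward; pixel columns grow to the right and rows downward; lengths in m; the calibration is good to about 2 mm. A picture is of the moment at which its call begins.
- ticket.finish_job(): hands the job in, once; it reports no verdict.
The state is a dict: "t": time; "q": joint angles; "dq": joint speeds; "effort": joint torques, N m; "tool_pos": TCP position; "tool_rot": TCP orientation; "contact_force": force on the tool from outside, world axes, zero at the start; "wrist_torque": the same for the moment, N m; "opening": finger opening in m.
Only numpy, scipy, OpenCV 4.12 (cv2) and the standard library are available. Lean on these libraries where they do the work, as an engineer would, in place of code of your own. Each camera call takes 0.05 s, during which the arm holds its last target.

## Task

The listening headset stands in the way of the transducer's sprung pull rod: gently hang it by its headband over the middle of the steel rail and let go, so that it hangs level with an ear cup on each side. Then draw the rod out against its spring until its yellow pointer lines up with the red mark on the scale, and finish while still holding it there. Do not let the rod snap back, and leave the other things on the bench where they are.

Things in the scene. Friction and masses are not known exactly. Their poses are not given: they have to be found in the camera images.
- transducer: Fixed displacement transducer: blue case 140 deep, 130 wide (y -100 to +30), 116 mm high, white front. Origin on the bench straight below the middle of the rod's grip at rest; x points from grip to case (panel at x +79 mm), y to the scale's side, z up. The rod comes out level towards -x, 85 mm above the bench. Scale: aluminium ledge 28 mm high (x -35 to +140, y +29 to +81 mm).
- core_rod (a joint): How far the pull rod is drawn out, in m: 0 at rest (fully in), up to 0.11 at its end stop. An inner spring pulls it in with 3.2 N at rest, plus 0.8 N for each 10 mm drawn out (about 8 to 10 N at the mark); let go, it flies back in.
- rod_grip (a point): Middle of the grip at the rod's end, on the rod's axis, 85 mm above the bench; moves with the rod. The grip is a spool: steel waist 14 mm in diameter, 34 mm long, between two black flanges 34 mm in diameter, 9 mm thick. Can be pinched from above across the waist (along the transducer's y). Axes as the transducer's.
- pointer_tip (a point): Lower end of the yellow pointer, fixed to the rod 60 mm behind the middle of the grip, towards the case: a 3 mm thick bar reaching 62 mm to the +y side, with a blade hanging at y +59 mm down to 45 mm above the bench. Moves with the rod. Axes as the transducer's.
- cursor: The red mark: a fixed red bar 4 mm wide (along the rod), 48 mm long, 12 mm high, on the scale ledge, top 40 mm above the bench. Origin mid-underside; axes as the transducer's. The pointer passes just above it and lines up when tip and mark have the same x along the rod: a pull of 55 to 85 mm, depending on where the mark is set.
- headset: Rigid headset, 152 mm wide, 155 high, 0.14 to 0.25 kg, standing on its two grey ear cups in front of the rod. Origin on the bench midway between the cups; y runs cup to cup, z up. Cups 52 (x) x 28 x 60 mm, 74 mm free between their cushions. The headband's middle is a straight white padded crown 30 mm wide in x, 50 long in y, underside 135 and top 155 mm above the origin.
- headset_crown (a point): Middle of the underside of the headset's crown, where it is to rest on the rail. Axes as the headset's.
- rail: Fixed steel headset rail: level bar 14 mm in diameter, 240 mm long, along its x axis, top 157 mm above the bench, on two posts 112 mm either side of the middle, with grey feet 10 mm high. Origin on the bench below the bar's middle. The headset may hang either way round.
- rail_top (a point): Top of the rail's bar at its middle, 157 mm above the bench. Axes as the rail's.
- multimeter: Handheld multimeter, yellow with a black face, 160 x 78 x 32 mm; a bystander, to be left alone. Origin at its underside.
- screwdriver: Screwdriver lying on the bench; a bystander, to be left alone. Origin at its underside.
- weight: Brass slotted-mass style weight with a small knob, 44 mm across, 52 mm high; a bystander, to be left alone. Origin at its underside.
- cell: Blue and copper battery cell standing upright, 33 mm across, 59 mm high; a bystander, to be left alone. Origin at its underside.

How it is judged:
On the way, in this order (a step that is already met when the one before it is completed fails the run):
1. the headset hangs by its crown over the middle of the rail, released and still (x of headset_crown in the frame of rail_top between -0.06 and 0.06 m and y of headset_crown in the frame of rail_top between -0.022 and 0.022 m and z of headset_crown in the frame of rail_top between -0.008 and 0.012 m and angle between headset's own z axis and vertical below 0.3 rad and angle between the x axis of headset and the x axis of rail, either way round below 0.4 rad and contact force between headset and rail above 0.4 N and contact force between the fingers and headset below 0.1 N and linear speed of headset below 0.05 m/s), for 0.3 s.
2. the rod is held with its pointer at the red mark (x of pointer_tip in the frame of cursor between -0.005 and 0.005 m and value of joint core_rod above 0.04 m and velocity of joint core_rod between -0.01 and 0.01 m/s and contact force between the fingers and transducer above 2 N), for 0.3 s.
At the end, for the whole second after the job is handed in: The gripper holds the rod still, pointer within 5 mm of the red mark along the rod; the headset hangs released and still on the rail, crown within 60 mm of the middle along the bar and 22 mm across, tilted under 0.3 rad and turned under 0.4 rad from straight across the bar (all of step 1 and all of step 2); the arm keeps its last pose, push and grip.
It fails at once if the headset is dropped or thrown (contact force between the fingers and headset below 0.05 N and linear speed of headset above 0.6 m/s).
It fails at once if the rod snaps back (velocity of joint core_rod below -0.4 m/s).
It fails at once if a bystander is moved more than 30 mm (distance of any of multimeter, screwdriver, weight, cell from where it was at the start of the episode above 0.03 m).
It also fails if it takes over 61 s, if anything falls off the work surface, if the arm or the gripper's body presses on something with over 40 N, if the wrist force passes 120 N, or if a joint passes its speed limit or range.

## Working session

There is one attempt and no reset: what is moved stays moved. The work goes in short steps, Python scripts to look and compute and a tool call to move; the robot and the scene stay as the last step left them, time stands still between calls to the robot, and variables do not carry over. Pictures are saved under pics/ and viewed, and the job is handed in when it is done.

Besides the shell and the picture viewer there is one more tool, called after "Call:" by a JSON object that holds its "method" and its "body", one argument or row to a line. servo_tool: Moves the arm, as the interface text tells. Its arguments: {"type":"object","properties":{"commands":{"type":"array","items":{"type":"number"}},"grip_force":{"type":"number"}},"required":["commands"]}

```bash
mkdir -p pics; ls; python3 - <<'E'
from station import monitor, viewer
import cv2, numpy as np
print(monitor.get_obs())
for n in("scene","top"):
    im=viewer.get_image(n); cv2.imwrite(f"pics/{n}0.png",im["frame"][:,:,::-1]); np.savez(f"{n}0.npz",**im)
    print(n,im["camera_matrix"],im["cam_to_world"])
E
```

```text
pics
{'t': 0.0, 'q': array([ 1.20498445e+00,  5.33519318e-02,  1.61431603e+00, -1.09193456e-05,
        1.47596583e+00, -1.18973203e-01]), 'dq': array([-0.00094976, -0.00046425,  0.00090118, -0.00010658,  0.0006306 ,
        0.00036188]), 'effort': array([-4.30780165e-04, -3.93665814e+01, -3.70183575e+01, -2.80497972e-05,
        6.93685783e-03, -1.04534612e-05]), 'tool_pos': array([0.15247405, 0.60547324, 0.2300529 ]), 'tool_rot': array([-1.56408237,  0.19420695, -0.19345218]), 'contact_force': array([ 0.49234086, -0.00320355,  0.46099194]), 'wrist_torque': array([-0.05855827, -0.01812586, -0.06426192]), 'opening': 0.08511202204031575}
scene [[457.84352536   0.         310.6905643 ]
 [  0.         457.84352536 246.64277706]
 [  0.           0.           1.        ]] [[ 0.35240881  0.6106587  -0.70915723  1.34525791]
 [ 0.93559524 -0.24743859  0.25186443 -0.27639099]
 [-0.02166966 -0.75224337 -0.65852892  0.84650441]
 [ 0.          0.          0.          1.        ]]
top [[487.77781646   0.         319.99068795]
 [  0.         487.77781646 243.71531187]
 [  0.           0.           1.        ]] [[ 0.01466358 -0.99585089  0.0898108   0.43125383]
 [-0.99982146 -0.01353275  0.01318725 -0.01759667]
 [-0.01191715 -0.08998814 -0.99587154  1.45841881]
 [ 0.          0.          0.          1.        ]]
```

View pics/scene0.png

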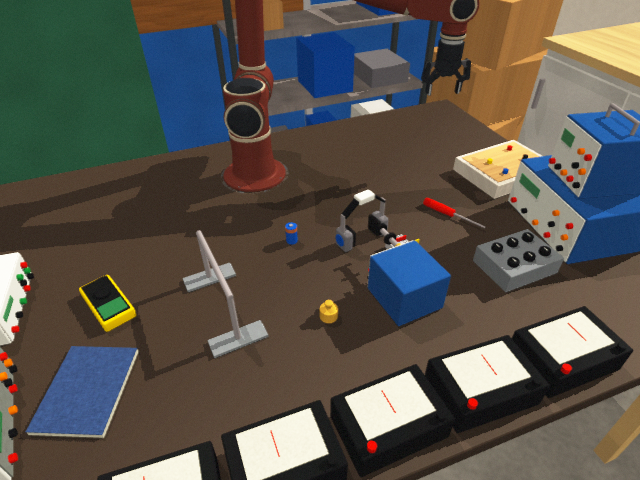

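View pics/top0.png

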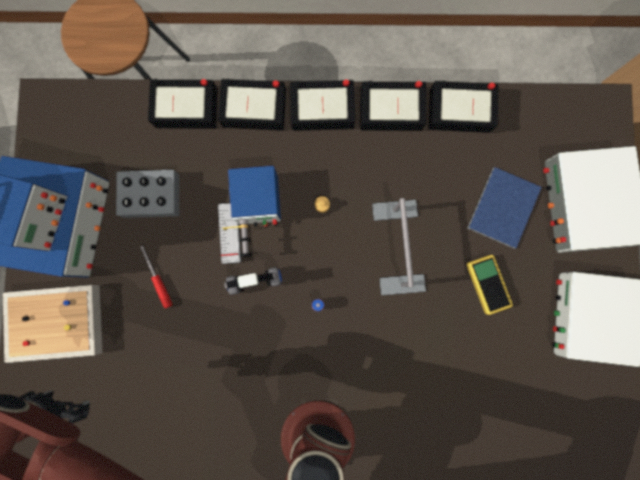

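The scene shows the headset at about (365,215) in front of the rod, the blue case at (408,280) and the rail at (220,280). In the top view they are at (252,281), (253,193) and (405,245). The weight is at (322,204), the cell at (317,305) and the multimeter at (490,285). I'll zoom in next and measure.

```bash
cat > h.py <<'E'
import numpy as np, cv2
from station import monitor, viewer
def ray(im,u,v,z):
    K=im["camera_matrix"];T=im["cam_to_world"]
    d=T[:3,:3]@np.linalg.solve(K,[u,v,1]); o=T[:3,3]
    return o+d*(z-o[2])/d[2]
def cloud(im):
    K=im["camera_matrix"];T=im["cam_to_world"]
    v,u=np.mgrid[0:480,0:640]; d=im["depth"]
    p=np.stack([(u-K[0,2])/K[0,0]*d,(v-K[1,2])/K[1,1]*d,d],-1)
    return p@T[:3,:3].T+T[:3,3]
def proj(im,p):
    T=np.linalg.inv(im["cam_to_world"]); c=T[:3,:3]@np.array(p)+T[:3,3]; q=im["camera_matrix"]@c
    return q[:2]/q[2]
def crop(im,r,f,name):
    a,b,c,d=r
    cv2.imwrite(name,cv2.resize(im["frame"][c:d,a:b,::-1],None,fx=f,fy=f,interpolation=cv2.INTER_CUBIC))
E
python3 - <<'E'
from h import *
t=dict(np.load("top0.npz")); s=dict(np.load("scene0.npz"))
crop(t,(210,300,160,300),4,"pics/t1.png"); crop(s,(320,460,180,330),4,"pics/s1.png")
for n,im in(("top",t),("scene",s)):
    P=cloud(im)
    for nm,(a,b,c,d),lo,hi in [("crown",(200,300,255,300) if n=="top" else (320,400,180,260),.145,.165),("case",(200,300,150,250) if n=="top" else (360,460,230,330),.105,.125),("rail",(370,440,180,300) if n=="top" else (180,260,220,360),.14,.17)]:
        Q=P[c:d,a:b].reshape(-1,3);m=(Q[:,2]>lo)&(Q[:,2]<hi);Q=Q[m]
        if len(Q)<5: print(n,nm,"none");continue
        r=cv2.minAreaRect((Q[:,:2]*1000).astype(np.float32))
        print(n,nm,m.sum(),Q.mean(0).round(4),np.percentile(Q[:,2],[50,95]).round(4),[np.round(x,1) for x in r])
E
```

```text
top crown 230 [0.45   0.1931 0.1533] [0.1536 0.1585] [array([450.4, 191.3]), array([29.9, 64.4]), np.float64(12.3)]
top case 2340 [0.6948 0.1924 0.1152] [0.1152 0.1199] [array([667.7, 190.6]), array([202.4, 130.9]), np.float64(5.2)]
top rail 465 [ 0.5563 -0.2299  0.1549] [0.155  0.1604] [array([ 557.6, -230.7]), array([238.4,  15. ]), np.float64(5.7)]
scene crown 167 [0.4582 0.1905 0.1518] [0.1523 0.1554] [array([454.6, 192. ]), array([33.6, 50.9]), np.float64(18.1)]
scene case 2591 [0.7088 0.1875 0.1143] [0.1146 0.1169] [array([700.2, 191.1]), array([147.3, 132.5]), np.float64(4.6)]
scene rail 483 [ 0.5753 -0.2313  0.154 ] [0.1545 0.1572] [array([ 562.3, -232.2]), array([242.5,  13.7]), np.float64(5.7)]
```

```bash
python3 - <<'E'
from h import *
t=dict(np.load("top0.npz")); s=dict(np.load("scene0.npz"))
for n,im in(("top",t),("scene",s)):
    hsv=cv2.cvtColor(im["frame"],cv2.COLOR_RGB2HSV)
    W=((hsv[...,1]<60)&(hsv[...,2]>170)).astype(np.uint8)
    a,b,c,d=(225,285,262,300) if n=="top" else (335,395,180,215)
    M=np.zeros_like(W);M[c:d,a:b]=W[c:d,a:b]
    k,l,st,ce=cv2.connectedComponentsWithStats(M)
    for i in range(1,k):
        if st[i,4]>20:
            pts=np.argwhere(l==i)[:,::-1]
            w=np.array([ray(im,u,v,.155)[:2] for u,v in pts])*1000
            print(n,"white",st[i],ray(im,*ce[i],.155).round(4),cv2.minAreaRect(w.astype(np.float32)))
    B=cv2.inRange(hsv,(100,120,60),(130,255,255))
    a,b,c,d=(220,290,155,235) if n=="top" else (360,460,235,330)
    # red bits
    R=cv2.inRange(hsv,(0,130,90),(6,255,255))|cv2.inRange(hsv,(172,130,90),(180,255,255))
    Y=cv2.inRange(hsv,(20,130,90),(35,255,255))
    for nm,X in(("red",R),("yel",Y)):
        M=np.zeros_like(X); a,b,c,d=(210,300,190,300) if n=="top" else (370,450,215,270)
        M[c:d,a:b]=X[c:d,a:b]
        k,l,st,ce=cv2.connectedComponentsWithStats(M)
        for i in range(1,k): print(n,nm,st[i],ce[i].round(1))
E
```

```text
top white [238 274  19  13 195] [0.449  0.1931 0.155 ] ((449.10504150390625, 193.41668701171875), (28.807193756103516, 48.670982360839844), 12.116342544555664)
top red [272 220   5   5  20] [274.1 222. ]
top red [265 225   2   2   2] [265.5 225.5]
top yel [239 226   2   2   4] [239.5 226.5]
scene white [354 190  21  15 192] [0.4662 0.1889 0.155 ] ((466.5550537109375, 188.45274353027344), (44.478031158447266, 60.07087707519531), 11.822547912597656)
scene red [449 215   1   1   1] [449. 215.]
scene red [396 235  11   7  44] [401. 238.]
scene yel [415 238   5   5  14] [417.5 239.9]
scene yel [397 243   3   2   5] [398.2 243.6]
```

View pics/t1.png

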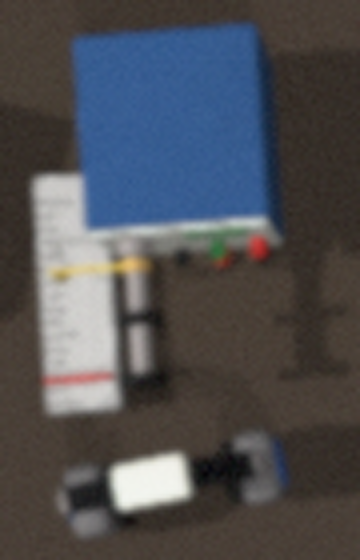

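View pics/s1.png

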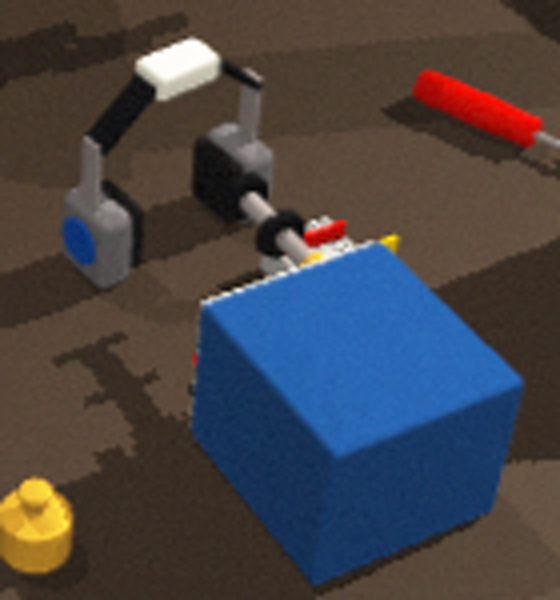

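```bash
cat >> h.py <<'E'
from scipy.spatial.transform import Rotation as Ro
def goto(p,yaw=None,flip=None):
    "prints turn and shift (tool axes, cm) to target TCP p with tool y down, tool z at world yaw (deg)"
    o=monitor.get_obs(); R=Ro.from_rotvec(o["tool_rot"])
    print("t %.2f pos"%o["t"],o["tool_pos"].round(4),"open %.4f"%o["opening"],"F",o["contact_force"].round(1),"q",o["q"].round(2))
    print("axes(cols x y z)\n",R.as_matrix().round(3))
    if p is not None: print("shift cm",(R.inv().apply(np.array(p)-o["tool_pos"])*100).round(2))
    if yaw is not None:
        a=np.radians(yaw); z=np.array([np.cos(a),np.sin(a),0]); y=np.array([0,0,-1.]); x=np.cross(y,z)
        Rt=Ro.from_matrix(np.stack([x,y,z],1)); print("turn",(R.inv()*Rt).as_rotvec().round(3))
E
python3 - <<'E'
from h import *
t=dict(np.load("top0.npz")); s=dict(np.load("scene0.npz"))
for y in (12,192): goto([.45,.192,.25],y)
print("grip px check",ray(t,246,247,.092))
print("tip",ray(t,223.7,228.3,.065),"mark",ray(t,230,254.5,.04))
for nm,u,v,z in(("weight",322,204,.05),("cell",317,305,.059)): print(nm,ray(t,u,v,z).round(3))
# crown edges from scene depth: local frame
P=cloud(t)
# case rect from top with hsv blue
for n,im,(a,b,c,d) in(("top",t,(220,290,155,235)),("scene",s,(360,460,235,330))):
    hsv=cv2.cvtColor(im["frame"],cv2.COLOR_RGB2HSV);B=cv2.inRange(hsv,(100,120,40),(130,255,255))>0
    m=np.zeros_like(B);m[c:d,a:b]=B[c:d,a:b]; Q=cloud(im)[m]; Q=Q[(Q[:,2]>.11)&(Q[:,2]<.122)]
    print(n,cv2.minAreaRect((Q[:,:2]*1000).astype(np.float32)))
E
```

```text
t 0.10 pos [0.1525 0.6055 0.2301] open 0.0855 F [-0.1 -0.1 -0.3] q [ 1.21  0.05  1.61 -0.    1.48 -0.12]
axes(cols x y z)
 [[ 0.97  -0.001  0.244]
 [-0.244 -0.002  0.97 ]
 [-0.    -1.    -0.002]]
shift cm [ 38.95  -1.93 -32.84]
turn [2.000e-03 1.115e+00 1.000e-03]
t 0.10 pos [0.1525 0.6055 0.2301] open 0.0855 F [-0.1 -0.1 -0.3] q [ 1.21  0.05  1.61 -0.    1.48 -0.12]
axes(cols x y z)
 [[ 0.97  -0.001  0.244]
 [-0.244 -0.002  0.97 ]
 [-0.    -1.    -0.002]]
shift cm [ 38.95  -1.93 -32.84]
turn [ 1.000e-03 -2.027e+00 -2.000e-03]
grip px check [0.54236263 0.20873867 0.092     ]
tip [0.59777083 0.27916321 0.065     ] mark [0.52397721 0.26354239 0.04      ]
weight [ 0.675 -0.003  0.05 ]
cell [0.382 0.007 0.059]
top ((699.0465087890625, 192.11947631835938), (135.99087524414062, 127.53128814697266), 5.184068202972412)
scene ((704.67333984375, 191.19235229492188), (139.0099639892578, 130.5432586669922), 5.232300281524658)
```

Call:
{"method": "servo_tool", "body": {
  "commands": [0,0.14,0,0,0,0,1,0,0.14,0,0,0,0,1,0,0.14,0,0,0,0,1,0,0.14,0,0,0,0,1,0,0.14,0,0,0,0,1,0,0.14,0,0,0,0,1,0,0.14,0,0,0,0,1,0,0.14,0,0,0,0,1],
  "grip_force": 25
}}

```text
t: 0.9
tool_pos: [0.1514, 0.6026, 0.2239]
tool_rot: [-1.292, 1.09, -1.097]
contact_force: [-0.4, 0.4, 0.6]
opening: 0.0857
```

```bash
python3 -c "
from h import *
goto([.45,.192,.23],12)"
```

```text
t 0.90 pos [0.1514 0.6026 0.2239] open 0.0857 F [-0.4  0.4  0.6] q [1.2  0.06 1.62 0.   1.48 1.05]
axes(cols x y z)
 [[ 0.158 -0.004  0.987]
 [-0.987 -0.011  0.158]
 [ 0.011 -1.    -0.006]]
shift cm [45.27 -0.27 23.  ]
turn [ 0.006 -0.051  0.01 ]
```

Call:
{"method": "servo_tool", "body": {
  "commands": [0,-0.02,0,3.8,-0.1,1.9,1,0,-0.02,0,3.8,-0.1,1.9,1,0,0,0,3.8,-0.1,1.9,1,0,0,0,3.8,0,1.9,1,0,0,0,3.8,0,1.9,1,0,0,0,3.8,0,1.9,1,0,0,0,3.8,0,1.9,1,0,0,0,3.8,0,1.9,1,0,0,0,3.8,0,1.9,1,0,0,0,3.8,0,1.9,1,0,0,0,3.0,0,1.5,1,0,0,0,0,0,0,1]
}}

```text
t: 2.1
tool_pos: [0.4377, 0.2242, 0.2234]
tool_rot: [-1.319, 1.059, -1.066]
contact_force: [-0.3, -0.4, -0.7]
opening: 0.085
```

```bash
python3 -c "
from h import *
goto([.45,.192,.20],12)"
```

```text
t 2.10 pos [0.4377 0.2242 0.2234] open 0.0850 F [-0.3 -0.4 -0.7] q [ 0.33 -0.26  1.91 -0.01  1.5   0.13]
axes(cols x y z)
 [[ 0.2   -0.009  0.98 ]
 [-0.98  -0.018  0.2  ]
 [ 0.016 -1.    -0.013]]
shift cm [3.37 2.39 0.59]
turn [ 0.013 -0.008  0.016]
```

Call:
{"method": "servo_tool", "body": {
  "commands": [0.01,-0.01,0.01,2,1,0.3,1,0.005,0,0.005,1.6,1,0.3,1,0,0,0,0,0.3,0,1]
}}

```text
t: 2.4
tool_pos: [0.4507, 0.1895, 0.1996]
tool_rot: [-1.3, 1.052, -1.052]
contact_force: [-0.3, -0.6, 0.6]
opening: 0.0851
```

```bash
python3 - <<'E'
from h import *
goto([.45,.192,.139],12)
s=viewer.get_image("scene");crop(s,(300,440,120,270),4,"pics/s2.png")
t=viewer.get_image("top");crop(t,(190,310,210,330),5,"pics/t2.png")
E
```

```text
t 2.40 pos [0.4507 0.1895 0.1996] open 0.0851 F [-0.3 -0.6  0.6] q [ 0.25 -0.26  1.96  0.    1.44  0.03]
axes(cols x y z)
 [[ 0.21   0.001  0.978]
 [-0.978  0.001  0.21 ]
 [-0.001 -1.     0.002]]
shift cm [-0.25  6.06 -0.02]
turn [-0.002  0.002 -0.001]
```

View pics/s2.png

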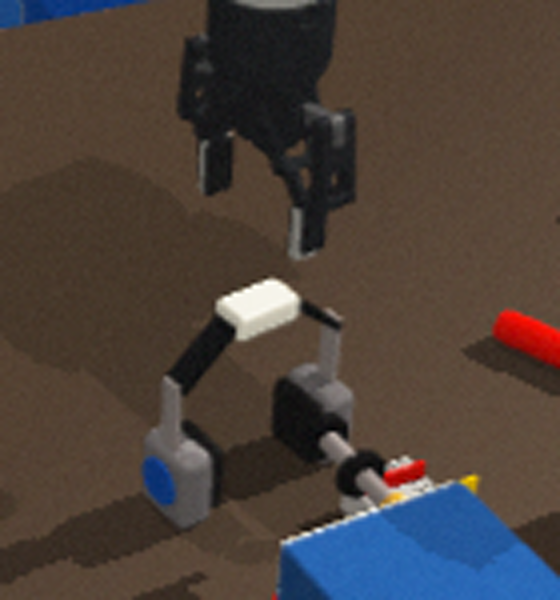

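The gripper stands straight over the white crown at (258,305 in the crop), with the pads on its two long sides. Going down to grasp.

Call:
{"method": "servo_tool", "body": {
  "commands": [0,0,0,-0.2,2,0,1,0,0,0,0,2,0,1,0,0,0,0,1.5,0,1,0,0,0,0,0.5,0,0.8,0,0,0,0,0,0,0.6]
}}

```text
t: 3.0
tool_pos: [0.4497, 0.1983, 0.1411]
tool_rot: [-1.298, 1.045, -1.046]
contact_force: [0.4, -0.1, -0.1]
opening: 0.0593
```

```bash
python3 - <<'E'
from h import *
goto([.45,.192,.139],12)
E
```

```text
t 3.00 pos [0.4497 0.1983 0.1411] open 0.0593 F [ 0.4 -0.1 -0.1] q [ 0.26 -0.21  2.01  0.    1.33  0.04]
axes(cols x y z)
 [[ 0.217  0.005  0.976]
 [-0.976  0.005  0.217]
 [-0.004 -1.     0.006]]
shift cm [ 0.62  0.2  -0.11]
turn [-0.006  0.009 -0.004]
```

Call:
{"method": "servo_tool", "body": {
  "commands": [0,0,0,0.5,0.2,-0.1,0.6,0,0,0,0,0,0,0.3,0,0,0,0,0,0,0.2,0,0,0,0,0,0,0.1,0,0,0,0,0,0,0,0,0,0,0,0,0,0,0,0,0,0,0,0,0,0,0,0,0,0,0,0],
  "grip_force": 30
}}

```text
t: 3.8
tool_pos: [0.4511, 0.1933, 0.1414]
tool_rot: [-1.295, 1.042, -1.047]
contact_force: [0.1, 0.2, -1.7]
opening: 0.029
```

```bash
python3 - <<'E'
from h import *
goto([.45,.192,.32],5.7)
s=viewer.get_image("scene");crop(s,(300,440,120,270),4,"pics/s3.png")
E
```

```text
t 3.80 pos [0.4511 0.1933 0.1414] open 0.0290 F [ 0.1  0.2 -1.7] q [ 0.25 -0.21  2.01  0.    1.33  0.03]
axes(cols x y z)
 [[ 0.217  0.009  0.976]
 [-0.976  0.006  0.217]
 [-0.004 -1.     0.01 ]]
shift cm [  0.03 -17.86   0.04]
turn [-0.009  0.119 -0.004]
```

View pics/s3.png

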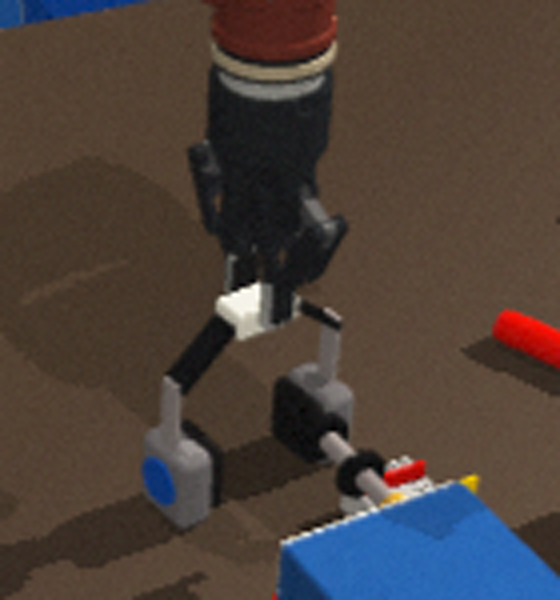

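The pads hold the crown at (270,305) with a 29 mm opening, a few mm towards +y from its middle. Lifting.

Call:
{"method": "servo_tool", "body": {
  "commands": [0,0,0,0,-0.5,0,0,0,0,0,0,-1,0,0,-0.005,0,-0.005,0,-1.5,0,0,0,0,0,0,-2,0,0,0,0,0,0,-2,0,0,0,0,0,0,-2,0,0,0,0,0,0,-2,0,0,0,0,0,0,-2,0,0,0,0,0,0,-2,0,0,0,0,0,0,-2,0,0,0,0,0,0,-1.5,0,0,0,0,0,0,-1,0,0,0,0,0,0,-0.5,0,0,0,0,0,0,0,0,0]
}}

```text
t: 5.25
tool_pos: [0.4493, 0.1931, 0.3589]
tool_rot: [-1.297, 1.039, -1.051]
contact_force: [0.4, 0.0, -2.1]
opening: 0.0289
```

```bash
python3 - <<'E'
from h import *
goto([.56,-.231,.34],5.5)
s=viewer.get_image("scene");crop(s,(270,460,50,240),3,"pics/s4.png")
E
```

```text
t 5.25 pos [0.4493 0.1931 0.3589] open 0.0289 F [ 0.4  0.  -2.1] q [ 0.25 -0.33  1.75 -0.    1.71  0.04]
axes(cols x y z)
 [[ 0.217  0.011  0.976]
 [-0.976  0.001  0.217]
 [ 0.001 -1.     0.011]]
shift cm [43.8   1.95  1.56]
turn [-0.011  0.123  0.   ]
```

View pics/s4.png

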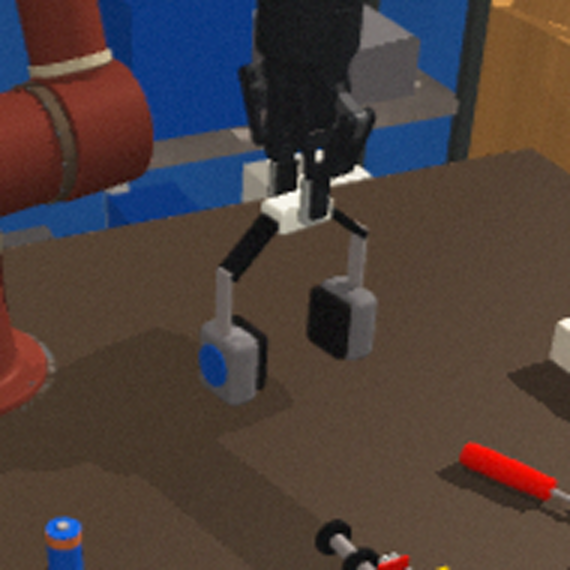

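Call:
{"method": "servo_tool", "body": {
  "commands": [-0.005,0.04,0,0,0,0,0,-0.005,0.04,0,1,0,0,0,0,0.04,0,2,0,0.2,0,0,0,0,3,0,0.5,0,0,0,0,3,0,0.5,0,0,0,0,3,0,0.5,0,0,0,0,3,0,0.5,0,0,0,0,3,0,0.5,0,0,0,0,3,0,0.5,0,0,0,0,3,0,0.5,0,0,0,0,3,0,0.5,0,0,0,0,3,0,0.5,0,0,0,0,3,0,0.5,0,0,0,0,3,0,0.5,0,0,0,0,3,0,0.5,0,0,0,0,2,0,0.4,0,0,0,0,1,0,0.2,0,0,0,0,0.5,0,0,0,0,0,0,0,0,0,0]
}}

```text
t: 7.2
tool_pos: [0.5505, -0.2501, 0.3331]
tool_rot: [-1.268, 1.181, -1.129]
contact_force: [-0.7, -1.2, -2.6]
opening: 0.0292
```

```bash
python3 - <<'E'
from h import *
goto([.56,-.231,.34],5.5)
E
```

```text
t 7.20 pos [ 0.5505 -0.2501  0.3331] open 0.0292 F [-0.7 -1.2 -2.6] q [-0.54 -0.01  1.51 -0.02  1.68 -0.62]
axes(cols x y z)
 [[ 0.078 -0.038  0.996]
 [-0.997  0.005  0.079]
 [-0.008 -0.999 -0.037]]
shift cm [-1.84 -0.71  1.08]
turn [ 0.037 -0.017 -0.008]
```

Call:
{"method": "servo_tool", "body": {
  "commands": [0.02,-0.01,-0.005,-1,-0.2,0.5,0,0.015,-0.007,-0.003,-0.8,0,0.5,0,0,0,0,0,0,0,0]
}}

```text
t: 7.5
tool_pos: [0.5594, -0.2274, 0.3351]
tool_rot: [-1.253, 1.136, -1.136]
contact_force: [-0.1, -0.1, -0.8]
opening: 0.0296
```

```bash
python3 - <<'E'
from h import *
goto([.56,-.231,.34],5.5)
s=viewer.get_image("scene");crop(s,(120,310,120,370),3,"pics/s5.png")
t=viewer.get_image("top");crop(t,(350,470,180,300),5,"pics/t5.png")
np.savez("top5.npz",**t)
E
```

```text
t 7.50 pos [ 0.5594 -0.2274  0.3351] open 0.0296 F [-0.1 -0.1 -0.8] q [-0.51 -0.04  1.53  0.    1.65 -0.61]
axes(cols x y z)
 [[ 0.099  0.001  0.995]
 [-0.995  0.001  0.099]
 [-0.001 -1.     0.001]]
shift cm [ 0.36 -0.49  0.03]
turn [-0.001  0.003 -0.001]
```

View pics/s5.png

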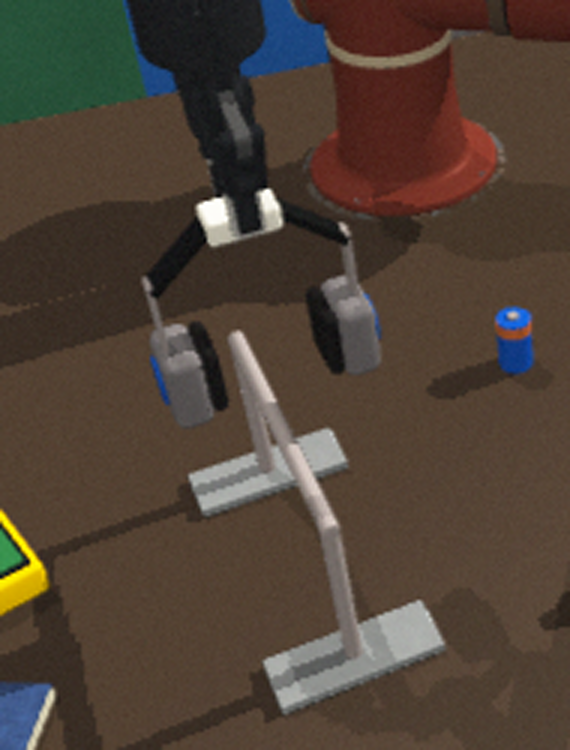

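View pics/t5.png

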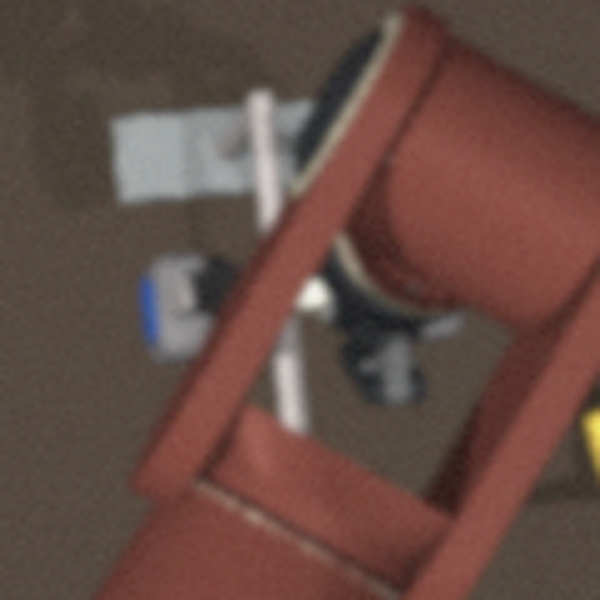

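```bash
python3 - <<'E'
from h import *
s=viewer.get_image("scene"); P=cloud(s); o=monitor.get_obs(); R=Ro.from_rotvec(o["tool_rot"])
hsv=cv2.cvtColor(s["frame"],cv2.COLOR_RGB2HSV)
m=(hsv[...,1]<60)&(hsv[...,2]>170); m[:, :170]=0;m[:,230:]=0;m[:170]=0;m[220:]=0
Q=R.inv().apply(P[m]-o["tool_pos"])*1000
Q=Q[(abs(Q)<60).all(1)]
print(len(Q),"tool x (=-y) pct",np.percentile(Q[:,0],[1,5,50,95,99]).round(1),"tool y(down)",np.percentile(Q[:,1],[1,5,50,95,99]).round(1),"z",np.percentile(Q[:,2],[1,50,99]).round(1))
# whole headset
A=R.inv().apply((P-o["tool_pos"]).reshape(-1,3))*1000
h=A[(abs(A[:,0])<100)&(A[:,1]>80)&(A[:,1]<150)&(abs(A[:,2])<40)]
print("cups x",np.percentile(h[:,0],[1,99]),"bottom",np.percentile(h[:,1],99), "left",np.percentile(h[h[:,0]<0][:,1],98),"right",np.percentile(h[h[:,0]>0][:,1],98),"z",np.percentile(h[:,2],[1,99]))
E
```

```text
194 tool x (=-y) pct [-24.8 -22.3  12.1  23.3  24.2] tool y(down) [-22.6 -14.4 -11.4   2.5   3.6] z [-9.1 14.  19.7]
cups x [-75.69385952  78.76807859] bottom 136.68712600424385 left 134.51875406235666 right 134.3161627226538 z [-17.58788927  29.13187821]
```

Call:
{"method": "servo_tool", "body": {
  "commands": [0,0,0,0.2,0.7,0,0,0,0,0,0,1.5,0,0,0,0,0,0,2,0,0,0,0,0,0,2,0,0,0,0,0,0,2,0,0,0,0,0,0,2,0,0,0,0,0,0,2,0,0,0,0,0,0,1,0,0,0,0,0,0,0.5,0,0,0,0,0,0,0,0,0]
}}

```text
t: 8.65
tool_pos: [0.5561, -0.231, 0.1829]
tool_rot: [-1.255, 1.146, -1.133]
contact_force: [0.3, 0.1, -2.0]
opening: 0.0294
```

```bash
python3 - <<'E'
from h import *
goto([.56,-.231,.166],5.5)
s=viewer.get_image("scene");crop(s,(120,310,170,370),3,"pics/s6.png")
E
```

```text
t 8.65 pos [ 0.5561 -0.231   0.1829] open 0.0294 F [ 0.3  0.1 -2. ] q [-0.52  0.04  1.71 -0.    1.4  -0.61]
axes(cols x y z)
 [[ 0.095 -0.007  0.995]
 [-0.995  0.004  0.095]
 [-0.004 -1.    -0.007]]
shift cm [0.04 1.69 0.4 ]
turn [ 0.007 -0.001 -0.004]
```

View pics/s6.png

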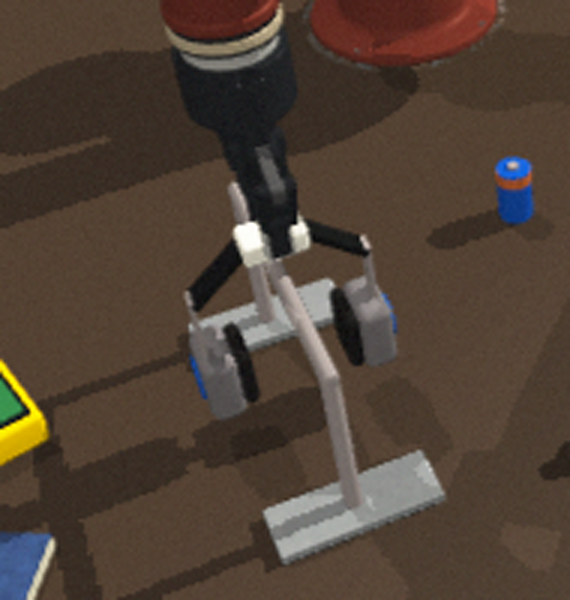

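The cups straddle the bar, and the crown at (270,240) is over it. Lowering slowly to contact.

Call:
{"method": "servo_tool", "body": {
  "commands": [0.004,0,-0.002,0,0.6,0.2,0,0.003,0,-0.002,0,0.6,0.1,0,0,0,0,0,0.4,0,0,0,0,0,0,0.2,0,0,0,0,0,0,0,0,0]
}}

```text
t: 9.2
tool_pos: [0.5617, -0.2319, 0.168]
tool_rot: [-1.251, 1.131, -1.145]
contact_force: [-0.3, -0.1, -1.6]
opening: 0.0295
```

Call:
{"method": "servo_tool", "body": {
  "commands": [0,0,0,0,0.2,0,0,0,0,0,0,0.2,0,0,0,0,0,0,0,0,0]
}}

```text
t: 9.5
tool_pos: [0.562, -0.232, 0.1642]
tool_rot: [-1.25, 1.131, -1.146]
contact_force: [-0.5, 0.5, -1.3]
opening: 0.029
```

```bash
python3 - <<'E'
from h import *
goto([.56,-.231,.160],5.5)
E
```

```text
t 9.50 pos [ 0.562  -0.232   0.1642] open 0.0290 F [-0.5  0.5 -1.3] q [-0.51  0.06  1.72  0.    1.35 -0.61]
axes(cols x y z)
 [[ 0.095  0.008  0.995]
 [-0.995 -0.004  0.095]
 [ 0.005 -1.     0.008]]
shift cm [-0.12  0.42 -0.19]
turn [-0.008 -0.001  0.005]
```

Call:
{"method": "servo_tool", "body": {
  "commands": [0,0,0,0,0.2,0,0,0,0,0,0,0.1,0,0,0,0,0,0,0,0,0]
}}

```text
t: 9.8
tool_pos: [0.5625, -0.2323, 0.163]
tool_rot: [-1.25, 1.129, -1.147]
contact_force: [-0.4, -1.0, -1.9]
opening: 0.0292
```

Call:
{"method": "servo_tool", "body": {
  "commands": [0,0,0,0,0.1,0,0,0,0,0,0,0,0,0]
}}

```text
t: 10.0
tool_pos: [0.5627, -0.2324, 0.1628]
tool_rot: [-1.25, 1.129, -1.148]
contact_force: [-1.1, 0.1, -0.8]
opening: 0.0293
```

```bash
python3 - <<'E'
from h import *
goto(None)
s=viewer.get_image("scene");crop(s,(170,270,190,320),5,"pics/s7.png")
E
```

```text
t 10.00 pos [ 0.5627 -0.2324  0.1628] open 0.0293 F [-1.1  0.1 -0.8] q [-0.51  0.06  1.72  0.    1.35 -0.61]
axes(cols x y z)
 [[ 0.095  0.01   0.995]
 [-0.995 -0.005  0.095]
 [ 0.006 -1.     0.01 ]]
```

View pics/s7.png

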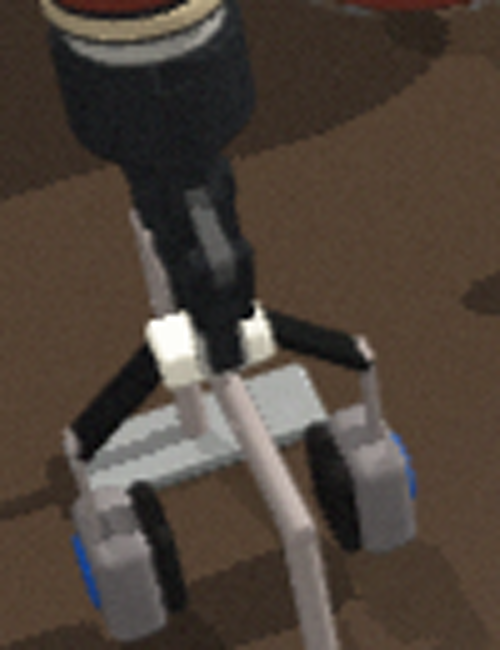

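Call:
{"method": "servo_tool", "body": {
  "commands": [0,0,0,0,0.3,0,0,0,0,0,0,0.3,0,0]
}}

```text
t: 10.25
tool_pos: [0.5628, -0.2325, 0.1626]
tool_rot: [-1.251, 1.129, -1.147]
contact_force: [-8.2, 4.4, 14.3]
opening: 0.029
```

```bash
python3 - <<'E'
from h import *
goto(None)
E
```

```text
t 10.25 pos [ 0.5628 -0.2325  0.1626] open 0.0290 F [-8.2  4.4 14.3] q [-0.51  0.06  1.72 -0.    1.35 -0.61]
axes(cols x y z)
 [[ 0.096  0.009  0.995]
 [-0.995 -0.005  0.096]
 [ 0.006 -1.     0.009]]
```

Call:
{"method": "servo_tool", "body": {
  "commands": [0,0,0,0,0,0,0,0,0,0,0,0,0,0]
}}

```text
t: 10.45
tool_pos: [0.5632, -0.2327, 0.1632]
tool_rot: [-1.25, 1.128, -1.148]
contact_force: [-0.3, 1.1, -2.0]
opening: 0.0294
```

Call:
{"method": "servo_tool", "body": {
  "commands": [0,0,0,0,0,0,0.4,0,0,0,0,0,0,0.45,0,0,0,0,0,0,0.5,0,0,0,0,0,0,0.6,0,0,0,0,0,0,0.6]
}}

```text
t: 10.95
tool_pos: [0.563, -0.2327, 0.1612]
tool_rot: [-1.25, 1.129, -1.147]
contact_force: [0.3, -0.5, 0.6]
opening: 0.0511
```

```bash
python3 - <<'E'
from h import *
goto(None)
s=viewer.get_image("scene");crop(s,(170,270,190,320),5,"pics/s8.png")
E
```

```text
t 10.95 pos [ 0.563  -0.2327  0.1612] open 0.0511 F [ 0.3 -0.5  0.6] q [-0.51  0.06  1.72 -0.    1.35 -0.61]
axes(cols x y z)
 [[ 0.095  0.01   0.995]
 [-0.995 -0.006  0.096]
 [ 0.007 -1.     0.009]]
```

View pics/s8.png

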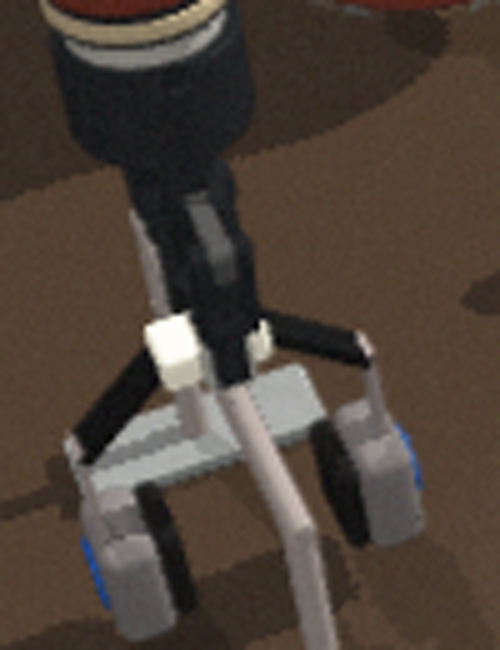

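It has been released and sits on the bar, with the cups at (130,570) and (370,480) in the crop. Opening further and lifting straight up.

Call:
{"method": "servo_tool", "body": {
  "commands": [0,0,0,0,0,0,0.75,0,0,0,0,0,0,0.75,0,0,0,0,-0.5,0,0.75,0,0,0,0,-1,0,0.75,0,0,0,0,-1,0,0.75,0,0,0,0,-2,0,0.75,0,0,0,0,-3,0,0.75,0,0,0,0,-3,0,1,0,0,0,0,-3,0,1,0,0,0,0,0,0,1]
}}

```text
t: 12.0
tool_pos: [0.5617, -0.2319, 0.3074]
tool_rot: [-1.25, 1.125, -1.15]
contact_force: [-0.8, -0.3, 0.5]
opening: 0.0855
```

```bash
python3 - <<'E'
from h import *
goto([.55,.213,.22],95)
s=viewer.get_image("scene");crop(s,(150,290,170,320),4,"pics/s9.png"); P=cloud(s).reshape(-1,3)
a=np.radians(5.5);X=np.array([np.cos(a),np.sin(a)]);Y=np.array([-np.sin(a),np.cos(a)])
d=P[:,:2]-[.561,-.2315]; x=d@X*1000;y=d@Y*1000;z=P[:,2]*1000
m=(abs(x)<45)&(abs(y)<110)&(z>15)&(z<185)
hsv=cv2.cvtColor(s["frame"],cv2.COLOR_RGB2HSV).reshape(-1,3)
w=m&(hsv[:,1]<60)&(hsv[:,2]>170)&(z>155); t=w&(z>172)
for n,k in(("white",w),):print(n,k.sum(),np.percentile(x[k],[2,98]).round(),np.percentile(y[k],[2,98]).round(),np.percentile(z[k],[2,50,98]).round())
for sgn in(-1,1):
    k=m&(sgn*y>30)&(z<90); print("cup",sgn,k.sum(),np.percentile(x[k],[2,98]).round(),np.percentile(y[k],[2,98]).round(),np.percentile(z[k],[2,98]).round())
E
```

```text
t 12.00 pos [ 0.5617 -0.2319  0.3074] open 0.0855 F [-0.8 -0.3  0.5] q [-0.51 -0.03  1.57 -0.    1.59 -0.61]
axes(cols x y z)
 [[ 0.095  0.013  0.995]
 [-0.995 -0.008  0.096]
 [ 0.009 -1.     0.012]]
shift cm [-44.48   8.38   2.98]
turn [-0.003 -1.562  0.017]
white 333 [-10.  36.] [-26.  21.] [155. 174. 179.]
cup -1 512 [-16.  30.] [-78. -39.] [28. 81.]
cup 1 489 [-14.  32.] [37. 76.] [31. 84.]
```

View pics/s9.png

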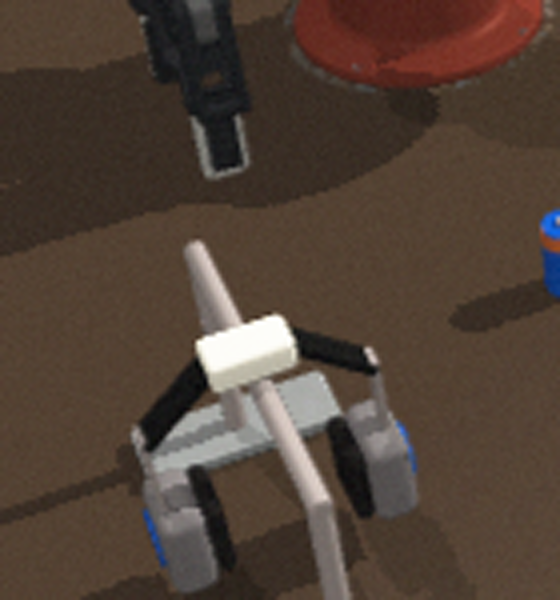

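The headset hangs level on the rail with its crown at (248,352). It is about 10 mm off the middle along the bar and 2 mm across. Now on to the rod.

Call:
{"method": "servo_tool", "body": {
  "commands": [0,-0.14,0.01,0,0,0,1,0,-0.14,0.01,0,0,0,1,0,-0.14,0,0,0,0,1,0,-0.14,0,0,0,0,1,0,-0.14,0,0,0,0,1,0,-0.14,0,0,0,0,1,0,-0.14,0,0,0,0,1,0,-0.14,0,0,0,0,1,0,-0.14,0,0,0,0,1,0,-0.14,0,0,0,0,1,0,-0.14,0,0,0,0,1,0,-0.02,0,0,0,0,1]
}}

```text
t: 13.25
tool_pos: [0.5555, -0.2284, 0.2904]
tool_rot: [-1.541, -0.107, 0.126]
contact_force: [-0.9, 1.2, -0.4]
opening: 0.0853
```

```bash
python3 - <<'E'
from h import *
goto([.55,.213,.22],95.2)
E
```

```text
t 13.25 pos [ 0.5555 -0.2284  0.2904] open 0.0853 F [-0.9  1.2 -0.4] q [-0.52 -0.02  1.59  0.01  1.6  -2.24]
axes(cols x y z)
 [[ 0.989 -0.014 -0.148]
 [ 0.149  0.025  0.989]
 [-0.01  -1.     0.027]]
shift cm [ 6.09  8.16 43.53]
turn [-0.027  0.058 -0.011]
```

Call:
{"method": "servo_tool", "body": {
  "commands": [-0.014,0.03,-0.006,0.3,0,1,1,-0.013,0.028,-0.005,0.3,0,2.5,1,0,0,0,0.3,0,3.5,1,0,0,0,0.3,0,3.5,1,0,0,0,0.3,0.5,3.5,1,0,0,0,0.3,0.5,3.5,1,0,0,0,0.3,0.5,3.5,1,0,0,0,0.3,0.5,3.5,1,0,0,0,0.3,0.5,3.5,1,0,0,0,0.3,1,3.5,1,0,0,0,0.3,1,3.5,1,0,0,0,0.1,1,3.5,1,0,0,0,0,1,2.5,1,0,0,0,0,0.5,1,1,0,0,0,0,0,0,1]
}}

```text
t: 14.75
tool_pos: [0.552, 0.2086, 0.2065]
tool_rot: [-1.57, -0.026, 0.05]
contact_force: [-0.3, -0.2, -0.0]
opening: 0.0855
```

```bash
python3 - <<'E'
from h import *
goto([.55,.213,.15],95.2)
s=viewer.get_image("scene");crop(s,(310,460,120,310),3.1,"pics/s10.png")
t=viewer.get_image("top");crop(t,(190,310,180,300),5,"pics/t10.png")
E
```

```text
t 14.75 pos [0.552  0.2086 0.2065] open 0.0855 F [-0.3 -0.2 -0. ] q [ 0.23 -0.    1.71  0.    1.45 -1.39]
axes(cols x y z)
 [[ 0.999 -0.015 -0.048]
 [ 0.048 -0.     0.999]
 [-0.015 -1.     0.   ]]
shift cm [-0.09  5.66  0.45]
turn [-0.001 -0.043 -0.015]
```

View pics/s10.png

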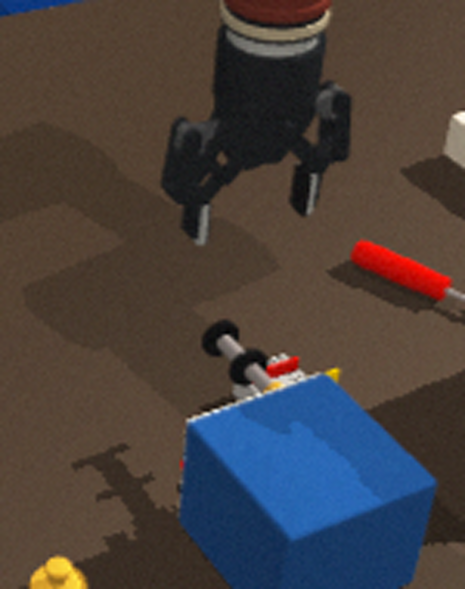

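View pics/t10.png

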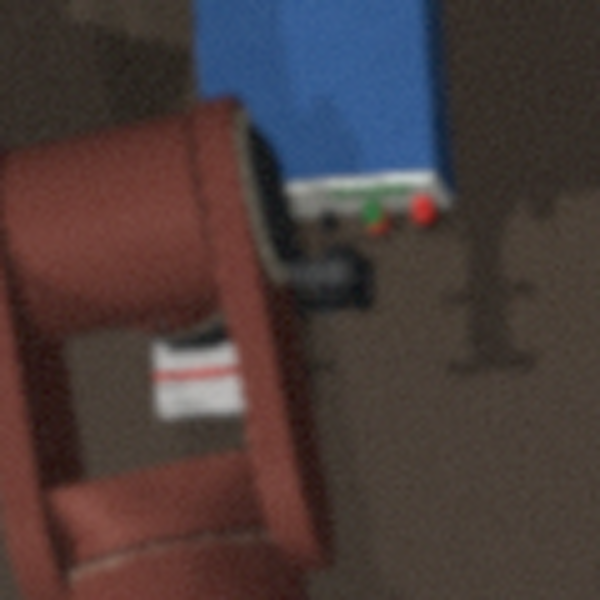

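```bash
python3 - <<'E'
from h import *
t=dict(np.load("top0.npz")); s=dict(np.load("scene0.npz"))
for n,im,(a,b,c,d) in(("top",t,(238,256,225,262)),("scene",s,(375,400,220,250))):
    hsv=cv2.cvtColor(im["frame"],cv2.COLOR_RGB2HSV); P=cloud(im)
    m=np.zeros((480,640),bool);m[c:d,a:b]=True
    m&=(P[...,2]>.07)&(P[...,2]<.11)
    Q=P[m]; V=hsv[...,2][m]
    g=np.radians(5.2);X=np.array([np.cos(g),np.sin(g)]);Y=np.array([-X[1],X[0]])
    dd=(Q[:,:2]-[.55,.213])*1000; x=dd@X;y=dd@Y
    for lo in range(-50,90,6):
        k=(x>=lo)&(x<lo+6)
        if k.sum(): print(n,lo,k.sum(),"y",np.round([y[k].min(),np.median(y[k]),y[k].max()],1),"zmax",np.round(Q[k,2].max()*1000),"V",int(np.median(V[k])))
print(proj(s,[.55,.213,.085]),proj(t,[.55,.213,.085]))
E
```

```text
top -38 8 y [-5.1  4.2 14.3] zmax 98.0 V 33
top -32 25 y [-14.2   2.   18.4] zmax 104.0 V 44
top -26 16 y [-12.7  -0.2  13.5] zmax 110.0 V 74
top -20 10 y [-5.3  0.1  5.6] zmax 99.0 V 141
top -14 11 y [-5.2  0.3  8.6] zmax 96.0 V 152
top -8 11 y [-3.7  1.6  8.5] zmax 94.0 V 154
top -2 11 y [-3.8  0.7  8.1] zmax 96.0 V 147
top 4 11 y [-4.2  1.4  7.2] zmax 96.0 V 122
top 10 27 y [-12.8   2.5  17.7] zmax 105.0 V 53
top 16 17 y [-13.5   0.8  18.9] zmax 106.0 V 75
top 22 10 y [-4.6  0.4  5.8] zmax 96.0 V 136
top 28 10 y [-4.4 -0.8  6.2] zmax 96.0 V 147
top 34 10 y [-3.6  2.5  9.4] zmax 97.0 V 151
top 40 11 y [-3.4  1.5  7.6] zmax 95.0 V 152
top 46 16 y [-7.5  1.3 10.7] zmax 101.0 V 175
top 52 11 y [-6.3  2.7 16.5] zmax 99.0 V 182
scene -32 6 y [-14.7  -7.3   2.5] zmax 102.0 V 21
scene -26 48 y [-17.8  -6.3  15.1] zmax 102.0 V 21
scene -20 36 y [-16.   -4.1  13.8] zmax 101.0 V 21
scene -14 12 y [-6.5 -2.8  3.9] zmax 93.0 V 151
scene -8 8 y [-7.2 -4.7  0.4] zmax 91.0 V 131
scene -2 8 y [-6.4 -2.5  2.7] zmax 94.0 V 166
scene 4 7 y [-7.1 -6.9 -1. ] zmax 93.0 V 111
scene 10 2 y [-6.2 -5.  -3.8] zmax 100.0 V 107
scene 16 33 y [-17.3  -8.9  14.7] zmax 102.0 V 29
scene 22 52 y [-15.7  -3.6  14.9] zmax 102.0 V 21
scene 28 15 y [-6.9 -2.5  5. ] zmax 92.0 V 139
scene 34 8 y [-6.1 -3.4  3.7] zmax 90.0 V 152
scene 40 11 y [-7.  -1.2  4.2] zmax 93.0 V 165
scene 46 8 y [-6.3 -4.5  2.1] zmax 92.0 V 141
scene 52 8 y [-7.3 -3.2  4.3] zmax 94.0 V 232
scene 58 1 y [0.3 0.3 0.3] zmax 95.0 V 250
scene 70 1 y [-12.4 -12.4 -12.4] zmax 109.0 V 219
[385.45776572 233.59003612] [244.97775375 244.49822551]
```

Call:
{"method": "servo_tool", "body": {
  "commands": [0,-0.043,-0.015,-0.5,1.5,0.4,1,0,0,0,0,2,0,1,0,0,0,0,2,0,1,0,0,0,0,0,0,1]
}}

```text
t: 15.25
tool_pos: [0.551, 0.2059, 0.1559]
tool_rot: [-1.57, -0.072, 0.057]
contact_force: [-0.8, 0.4, 0.4]
opening: 0.0851
```

```bash
python3 - <<'E'
from h import *
goto([.546,.2135,.068],95.2)
E
```

```text
t 15.25 pos [0.551  0.2059 0.1559] open 0.0851 F [-0.8  0.4  0.4] q [ 0.23  0.02  1.78 -0.    1.34 -1.42]
axes(cols x y z)
 [[ 0.997  0.01  -0.082]
 [ 0.082  0.001  0.997]
 [ 0.01  -1.    -0.   ]]
shift cm [-0.53  8.78  0.81]
turn [ 0.    -0.009  0.01 ]
```

Call:
{"method": "servo_tool", "body": {
  "commands": [0,-0.009,0.01,-0.5,1.5,0.8,1,0,0,0,0,2,0,1,0,0,0,0,2,0,1,0,0,0,0,0,0,1]
}}

```text
t: 15.65
tool_pos: [0.5483, 0.2124, 0.1031]
tool_rot: [-1.569, -0.073, 0.064]
contact_force: [-0.3, 0.2, -0.4]
opening: 0.0853
```

```bash
python3 - <<'E'
from h import *
goto([.546,.2135,.068],95.2)
E
```

```text
t 15.65 pos [0.5483 0.2124 0.1031] open 0.0853 F [-0.3  0.2 -0.4] q [ 0.24  0.07  1.81 -0.    1.25 -1.41]
axes(cols x y z)
 [[ 0.996  0.006 -0.087]
 [ 0.087  0.001  0.996]
 [ 0.006 -1.     0.001]]
shift cm [-0.24  3.51  0.13]
turn [-0.001 -0.004  0.006]
```

Call:
{"method": "servo_tool", "body": {
  "commands": [0,-0.004,0.005,-0.2,1.5,0.1,1,0,0,0,0,1.5,0,1,0,0,0,0,0.5,0,1,0,0,0,0,0,0,1]
}}

```text
t: 16.05
tool_pos: [0.5479, 0.2137, 0.0682]
tool_rot: [-1.568, -0.075, 0.068]
contact_force: [0.2, -0.6, -0.4]
opening: 0.0851
```

```bash
python3 - <<'E'
from h import *
goto([.546,.2135,.068],95.2)
s=viewer.get_image("scene");crop(s,(340,440,170,280),5,"pics/s11.png")
E
```

```text
t 16.05 pos [0.5479 0.2137 0.0682] open 0.0851 F [ 0.2 -0.6 -0.4] q [ 0.24  0.12  1.83  0.    1.19 -1.42]
axes(cols x y z)
 [[ 0.996  0.004 -0.091]
 [ 0.091  0.002  0.996]
 [ 0.004 -1.     0.002]]
shift cm [-0.19  0.02 -0.01]
turn [-0.002  0.     0.004]
```

View pics/s11.png

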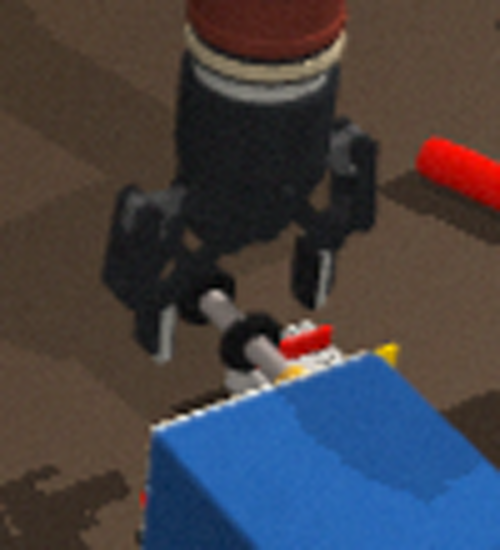

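The jaws straddle the waist at (228,310 in the crop) and both flanges are clear. Closing.

Call:
{"method": "servo_tool", "body": {
  "commands": [0,0,0,-0.1,0,0,0.6,0,0,0,0,0,0,0.4,0,0,0,0,0,0,0.2,0,0,0,0,0,0,0.1,0,0,0,0,0,0,0,0,0,0,0,0,0,0,0,0,0,0,0,0,0],
  "grip_force": 60
}}

```text
t: 16.8
tool_pos: [0.5487, 0.2127, 0.0712]
tool_rot: [-1.57, -0.078, 0.065]
contact_force: [0.2, -0.3, 0.1]
opening: 0.0117
```

```bash
python3 - <<'E'
from h import *
goto(None)
s=viewer.get_image("scene");crop(s,(340,440,170,280),5,"pics/s12.png")
E
```

```text
t 16.80 pos [0.5487 0.2127 0.0712] open 0.0117 F [ 0.2 -0.3  0.1] q [ 0.24  0.11  1.83 -0.    1.19 -1.42]
axes(cols x y z)
 [[ 0.996  0.008 -0.091]
 [ 0.091 -0.     0.996]
 [ 0.008 -1.    -0.001]]
```

View pics/s12.png

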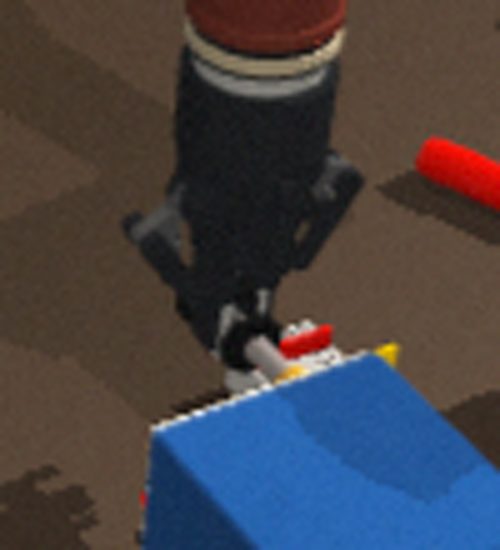

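The pads are on the waist, but the tool rose 3 mm and the opening reads only 11.7 mm. I'll regrip a little lower, so the axis sits mid-pad.

Call:
{"method": "servo_tool", "body": {
  "commands": [0,0,0,0,0,0,0.35,0,0,0,0,0,0,0.35,0,0,0.004,-0.1,0.6,0,0.35,0,0,0,0,0.1,0,0.35,0,0,0,0,0,0,0.35]
}}

```text
t: 17.35
tool_pos: [0.5477, 0.2131, 0.0635]
tool_rot: [-1.57, -0.075, 0.069]
contact_force: [0.1, 0.3, -0.4]
opening: 0.0299
```

Call:
{"method": "servo_tool", "body": {
  "commands": [0,0,0,0,0,0,0,0,0,0,0,0,0,0,0,0,0,0,0,0,0,0,0,0,0,0,0,0,0,0,0,0,0,0,0]
}}

```text
t: 17.85
tool_pos: [0.5477, 0.2126, 0.0635]
tool_rot: [-1.571, -0.075, 0.069]
contact_force: [0.0, -0.7, -0.2]
opening: 0.0119
```

Call:
{"method": "servo_tool", "body": {
  "commands": [0,0,0,-0.5,0,0,0,0,0,0,-0.8,0,0,0,0,0,0,-0.8,0,0,0,0,0,0,-0.8,0,0,0,0,0,0,-0.8,0,0,0,0,0,0,-0.8,0,0,0,0,0,0,-0.5,0,0,0],
  "grip_force": 70
}}

```text
t: 18.55
tool_pos: [0.5002, 0.2083, 0.0636]
tool_rot: [-1.568, -0.089, 0.054]
contact_force: [7.1, -0.5, -5.6]
opening: 0.0117
```

```bash
python3 - <<'E'
from h import *
goto(None)
s=viewer.get_image("scene");crop(s,(330,440,160,280),5,"pics/s13.png");np.savez("scene13.npz",**s)
t=viewer.get_image("top");crop(t,(190,310,180,300),5,"pics/t13.png");np.savez("top13.npz",**t)
E
```

```text
t 18.55 pos [0.5002 0.2083 0.0636] open 0.0117 F [ 7.1 -0.5 -5.6] q [ 0.26  0.01  1.95 -0.    1.16 -1.4 ]
axes(cols x y z)
 [[ 0.996  0.022 -0.091]
 [ 0.091  0.002  0.996]
 [ 0.022 -1.     0.   ]]
```

View pics/s13.png

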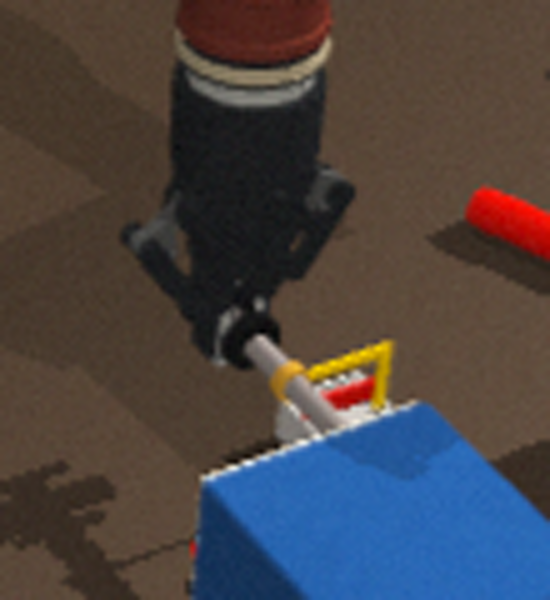

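View pics/t13.png

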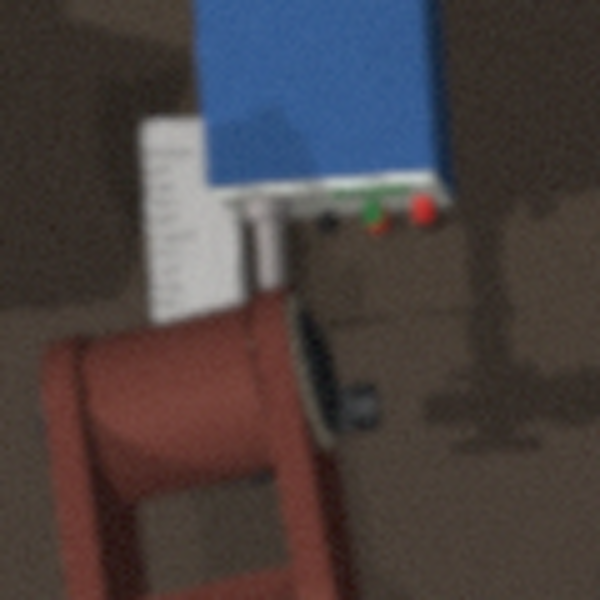

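The top view no longer sees the mark because the arm covers it. In the scene view the blade's tip is at crop (380,408) and the red mark at (350,392). I'll work out the remaining pull from both cameras.

```bash
cat > meas.py <<'E'
from h import *
g=np.radians(5.2);X=np.array([np.cos(g),np.sin(g)]);Y=np.array([-X[1],X[0]]);O=np.array([.5475,.213])
def tr(p): d=(p[:2]-O)*1000; return np.round([d@X,d@Y,p[2]*1000],1)
def masks(im):
    h=cv2.cvtColor(im["frame"],cv2.COLOR_RGB2HSV)
    R=(cv2.inRange(h,(0,110,90),(8,255,255))|cv2.inRange(h,(170,110,90),(180,255,255)))>0
    Yl=cv2.inRange(h,(18,110,90),(35,255,255))>0
    return R,Yl
E
python3 - <<'E'
from meas import *
t0=dict(np.load("top0.npz")); s0=dict(np.load("scene0.npz"));s=dict(np.load("scene13.npz"))
f=t0["frame"].astype(int)
red=f[...,0]-f[...,1:].max(-1); yel=np.minimum(f[...,0],f[...,1])-f[...,2]
for u in range(221,240,2):
    c=np.clip(red[245:262,u]-15,0,None); v=(c*np.arange(245,262)).sum()/max(c.sum(),1)
    c2=np.clip(yel[220:236,u]-25,0,None); v2=(c2*np.arange(220,236)).sum()/max(c2.sum(),1)
    print(u,c.sum(),v.round(2),tr(ray(t0,u,v,.04)),"|",c2.sum(),v2.round(2),tr(ray(t0,u,v2,.087)))
R,Yl=masks(s)
for n,M,(a,b,c,d) in(("red",R,(390,412,230,245)),("yel",Yl,(388,415,225,245))):
    print(n)
    for v in range(c,d):
        u=np.flatnonzero(M[v,a:b])+a
        if len(u): print(v,u.min(),u.max(),len(u), "at z.04",tr(ray(s,u.min(),v,.04)),tr(ray(s,u.max(),v,.04)),"z.045",tr(ray(s,u.mean(),v,.045)))
E
```

```text
221 81 254.79 [-17.7  78.8  40. ] | 0 0.0 [734.   25.2  87. ]
223 100 254.71 [-17.9  72.9  40. ] | 39 227.72 [54.8 58.8 87. ]
225 103 254.56 [-17.9  67.1  40. ] | 83 227.94 [53.8 53.2 87. ]
227 122 254.46 [-18.1  61.2  40. ] | 57 227.44 [54.7 47.4 87. ]
229 134 254.28 [-18.   55.3  40. ] | 41 227.05 [55.4 41.7 87. ]
231 129 254.03 [-17.7  49.5  40. ] | 37 226.7 [56.  35.9 87. ]
233 116 253.91 [-17.8  43.6  40. ] | 39 226.59 [55.8 30.2 87. ]
235 99 253.75 [-17.8  37.7  40. ] | 47 226.57 [55.5 24.6 87. ]
237 53 253.62 [-17.9  31.9  40. ] | 55 226.47 [55.3 18.9 87. ]
239 0 0.0 [759.3 -21.5  40. ] | 118 226.28 [55.4 13.2 87. ]
red
235 403 404 2 at z.04 [-14.6  72.   40. ] [-13.4  74.4  40. ] z.045 [-9.3 69.2 45. ]
236 401 404 4 at z.04 [-13.6  64.7  40. ] [-9.9 71.9 40. ] z.045 [-7.  64.4 45. ]
237 397 404 8 at z.04 [-15.   52.7  40. ] [-6.3 69.5 40. ] z.045 [-6.  57.3 45. ]
238 395 403 9 at z.04 [-14.   45.5  40. ] [-4.1 64.7 40. ] z.045 [-4.3 51.3 45. ]
239 395 403 9 at z.04 [-10.5  43.2  40. ] [-0.6 62.3 40. ] z.045 [-0.8 48.9 45. ]
240 396 401 6 at z.04 [-5.7 43.2 40. ] [ 0.4 55.2 40
[... 588 characters left out ...]
 40. ] [-16.8  86.6  40. ] z.045 [-24.6  58.1  45. ]
234 388 408 15 at z.04 [-37.  38.  40.] [-11.9  86.5  40. ] z.045 [-21.4  55.1  45. ]
235 388 407 9 at z.04 [-33.4  35.7  40. ] [-9.7 81.6 40. ] z.045 [-17.6  53.1  45. ]
236 392 407 5 at z.04 [-24.8  43.   40. ] [-6.1 79.2 40. ] z.045 [-9.3 59.9 45. ]
237 405 407 3 at z.04 [-5.1 71.9 40. ] [-2.6 76.7 40. ] z.045 [ 0.8 70.4 45. ]
238 405 407 3 at z.04 [-1.6 69.5 40. ] [ 0.9 74.3 40. ] z.045 [ 4.3 68.  45. ]
239 405 407 3 at z.04 [ 1.9 67.1 40. ] [ 4.4 71.9 40. ] z.045 [ 7.8 65.6 45. ]
240 404 406 3 at z.04 [ 4.1 62.3 40. ] [ 6.6 67.1 40. ] z.045 [10.  60.8 45. ]
241 404 406 3 at z.04 [ 7.6 59.9 40. ] [10.  64.7 40. ] z.045 [13.4 58.5 45. ]
```

Both views agree: about 25.5 mm still to go (top 73.2 − 47.7 = 25.5, scene about 26).

Call:
{"method": "servo_tool", "body": {
  "commands": [0,0,0.005,-0.6,0,0,0,0,0,0.005,-0.6,0,0,0,0,0,0.005,-0.5,0,0,0,0,0,0,-0.4,0,0,0,0,0,0,-0.2,0,0,0]
}}

```text
t: 19.15
tool_pos: [0.4804, 0.2065, 0.0636]
tool_rot: [-1.566, -0.092, 0.051]
contact_force: [8.3, 2.2, -7.6]
opening: 0.012
```

```bash
python3 - <<'E'
from meas import *
goto([.4748,.206,.0636],95.2)
s=viewer.get_image("scene");crop(s,(340,440,180,280),6,"pics/s14.png");np.savez("scene14.npz",**s)
print(monitor.get_obs()["tool_pos"])
E
```

```text
t 19.15 pos [0.4804 0.2065 0.0636] open 0.0120 F [ 8.3  2.2 -7.6] q [ 0.27 -0.04  2.   -0.    1.15 -1.4 ]
axes(cols x y z)
 [[ 0.995  0.026 -0.091]
 [ 0.091  0.004  0.996]
 [ 0.026 -1.     0.002]]
shift cm [-0.56 -0.01  0.  ]
turn [-0.002  0.001  0.026]
[0.48017156 0.2064422  0.0635715 ]
```

View pics/s14.png

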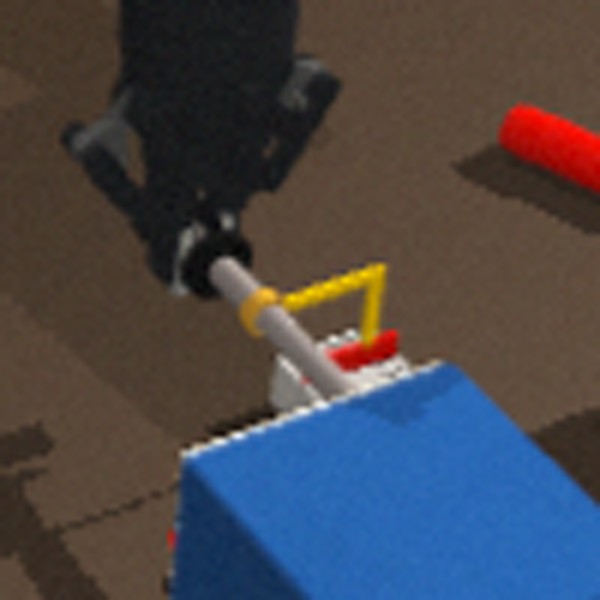

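Call:
{"method": "servo_tool", "body": {
  "commands": [0,0,0.01,-0.5,0,0,0,0,0,0.01,-0.2,0,0,0,0,0,0,-0.1,0,0,0]
}}

```text
t: 19.5
tool_pos: [0.4748, 0.206, 0.0636]
tool_rot: [-1.566, -0.087, 0.057]
contact_force: [9.3, 1.2, -8.0]
opening: 0.0122
```

```bash
python3 - <<'E'
from meas import *
goto([.4748,.206,.0636],95.2)
s=viewer.get_image("scene");crop(s,(375,425,210,255),12,"pics/s15.png");np.savez("scene15.npz",**s)
for p in ((0,59,40),(0,59,45),(0,59,85)): pass
R,Yl=masks(s)
for n,M,(a,b,c,d) in(("red",R,(390,412,225,248)),("yel",Yl,(396,415,220,245))):
    print(n)
    for v in range(c,d):
        u=np.flatnonzero(M[v,a:b])+a
        if len(u): print(v,u.min(),u.max(),len(u),"z.04",tr(ray(s,u.min(),v,.04)),tr(ray(s,u.max(),v,.04)),"z.045",tr(ray(s,u.mean(),v,.045)))
E
```

```text
t 19.50 pos [0.4748 0.206  0.0636] open 0.0122 F [ 9.3  1.2 -8. ] q [ 0.27 -0.05  2.01 -0.    1.16 -1.4 ]
axes(cols x y z)
 [[ 0.996  0.019 -0.091]
 [ 0.091  0.005  0.996]
 [ 0.019 -1.     0.003]]
shift cm [-0. -0. -0.]
turn [-0.003  0.001  0.019]
red
235 403 406 4 z.04 [-14.6  72.   40. ] [-10.9  79.2  40. ] z.045 [-8.  71.6 45. ]
236 401 406 6 z.04 [-13.6  64.7  40. ] [-7.4 76.8 40. ] z.045 [-5.8 66.8 45. ]
237 398 406 9 z.04 [-13.8  55.1  40. ] [-3.8 74.3 40. ] z.045 [-4.1 60.8 45. ]
238 395 406 12 z.04 [-14.   45.5  40. ] [-0.3 71.9 40. ] z.045 [-2.5 54.9 45. ]
239 395 404 10 z.04 [-10.5  43.2  40. ] [ 0.7 64.7 40. ] z.045 [-0.2 50.1 45. ]
240 396 401 6 z.04 [-5.7 43.2 40. ] [ 0.4 55.2 40. ] z.045 [ 2.  45.4 45. ]
241 397 399 3 z.04 [-1.  43.3 40. ] [ 1.4 48.  40. ] z.045 [ 4.9 41.9 45. ]
yel
223 400 403 4 z.04 [-62.5  94.7  40. ] [-58.6 102.1  40. ] z.045 [-55.6  94.3  45. ]
224 397 403 7 z.04 [-62.6  84.6  40. ] [-54.9  99.6  40. ] z.045 [-53.7  88.1  45. ]
225 396 403 8 z.04 [-60.1  79.6  40. ] [-51.1  97.   40. ] z.045 [-50.6  84.3  45. ]
226 396 402 7 z.04 [-56.4  77.1  40. 
[... 197 characters left out ...]
 [-39.4  77.   45. ]
229 399 402 4 z.04 [-41.4  77.   40. ] [-37.6  84.4  40. ] z.045 [-34.6  76.7  45. ]
230 399 402 4 z.04 [-37.7  74.5  40. ] [-33.9  81.9  40. ] z.045 [-30.9  74.2  45. ]
231 399 402 4 z.04 [-34.1  72.1  40. ] [-30.3  79.4  40. ] z.045 [-27.3  71.8  45. ]
232 399 402 4 z.04 [-30.4  69.6  40. ] [-26.6  76.9  40. ] z.045 [-23.7  69.3  45. ]
233 399 401 3 z.04 [-26.8  67.2  40. ] [-24.3  72.   40. ] z.045 [-20.7  65.7  45. ]
234 398 401 4 z.04 [-24.5  62.3  40. ] [-20.7  69.6  40. ] z.045 [-17.8  62.1  45. ]
235 399 400 2 z.04 [-19.6  62.3  40. ] [-18.4  64.7  40. ] z.045 [-14.2  59.6  45. ]
236 399 399 1 z.04 [-16.1  59.9  40. ] [-16.1  59.9  40. ] z.045 [-11.3  56.   45. ]
```

View pics/s15.png

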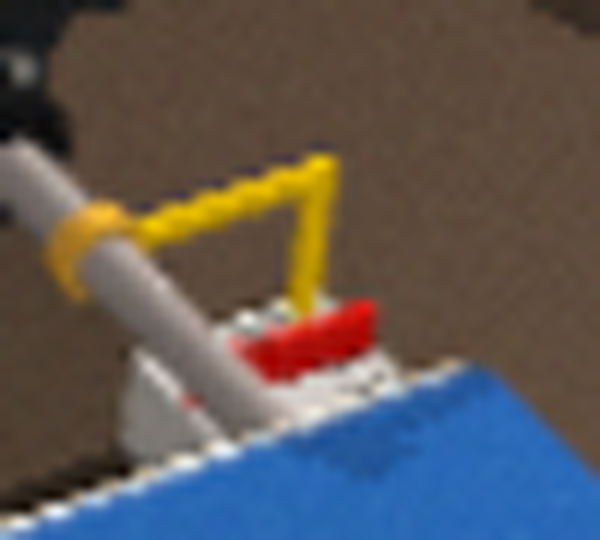

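The yellow blade's lower end (crop 303,315) sits on the red mark's upper back edge, which is where it should appear when aligned. One finer check before handing in.

```bash
python3 - <<'E'
from meas import *
s=viewer.get_image("scene"); f=s["frame"].astype(int)
for u in (396,397,399,400,401,404,405): print(u,[tuple(f[v,u]) for v in range(233,240)])
# predicted pixels in scene of mark back-top edge & aligned tip using scene-based mark x=m
def w(x,y,z): p=O+ (X*x+Y*y)/1000; return [p[0],p[1],z/1000]
for m in(-18,-15,-13,-11): print(m,"back edge y59",proj(s,w(m-2,59,40)).round(2),"y72",proj(s,w(m-2,72,40)).round(2),"tip front",proj(s,w(m+1.5,59,45)).round(2))
o=monitor.get_obs();print(o["t"],o["tool_pos"].round(4),o["contact_force"].round(1),o["dq"].round(3))
# collar shift between rest (scene0) and now
s0=dict(np.load("scene0.npz"))
E
```

```text
396 [(np.int64(93), np.int64(73), np.int64(57)), (np.int64(91), np.int64(71), np.int64(55)), (np.int64(78), np.int64(63), np.int64(50)), (np.int64(184), np.int64(178), np.int64(170)), (np.int64(163), np.int64(157), np.int64(151)), (np.int64(168), np.int64(68), np.int64(64)), (np.int64(167), np.int64(21), np.int64(16))]
397 [(np.int64(91), np.int64(73), np.int64(57)), (np.int64(94), np.int64(76), np.int64(57)), (np.int64(138), np.int64(124), np.int64(111)), (np.int64(163), np.int64(155), np.int64(150)), (np.int64(212), np.int64(129), np.int64(122)), (np.int64(211), np.int64(41), np.int64(33)), (np.int64(172), np.int64(10), np.int64(3))]
399 [(np.int64(162), np.int64(130), np.int64(22)), (np.int64(168), np.int64(132), np.int64(1)), (np.int64(192), np.int64(161), np.int64(63)), (np.int64(189), np.int64(168), np.int64(98)), (np.int64(230), np.int64(75), np.int64(53)), (np.int64(185), np.int64(18), np.int64(13)), (np.int64(160), np.int64(2), np.int64(0))]
400 [(np.int64(188), np.int64(150), np.int64(0)), (np.int64(190), np.int64(152), np.int64(0)), (np.int64(190), np.int64(151), np.int64(
[... 847 characters left out ...]
int64(74), np.int64(60)), (np.int64(92), np.int64(73), np.int64(60)), (np.int64(219), np.int64(24), np.int64(14)), (np.int64(184), np.int64(14), np.int64(9)), (np.int64(164), np.int64(16), np.int64(11)), (np.int64(162), np.int64(9), np.int64(0)), (np.int64(142), np.int64(88), np.int64(82))]
-18 back edge y59 [397.91 235.28] y72 [401.89 233.89] tip front [398.83 234.6 ]
-15 back edge y59 [398.54 235.9 ] y72 [402.52 234.51] tip front [399.46 235.23]
-13 back edge y59 [398.95 236.32] y72 [402.94 234.92] tip front [399.88 235.64]
-11 back edge y59 [399.37 236.74] y72 [403.36 235.34] tip front [400.3  236.06]
19.6 [0.4748 0.206  0.0636] [ 9.   0.7 -6.7] [-0.     0.002 -0.002 -0.     0.005  0.002]
```

```bash
python3 - <<'E'
from meas import *
for i in range(9):
    s=viewer.get_image("scene")
o=monitor.get_obs();print(o["t"],o["tool_pos"].round(4),o["contact_force"].round(1),o["opening"])
print([tuple(int(c) for c in s["frame"][v,400]) for v in range(234,238)])
cv2.imwrite("pics/s16.png",s["frame"][:,:,::-1])
E
```

```text
20.05 [0.4747 0.206  0.0636] [ 8.9  1.1 -6.2] 0.012220966166260307
[(191, 151, 0), (190, 151, 0), (218, 129, 94), (211, 45, 35)]
```

View pics/s16.png

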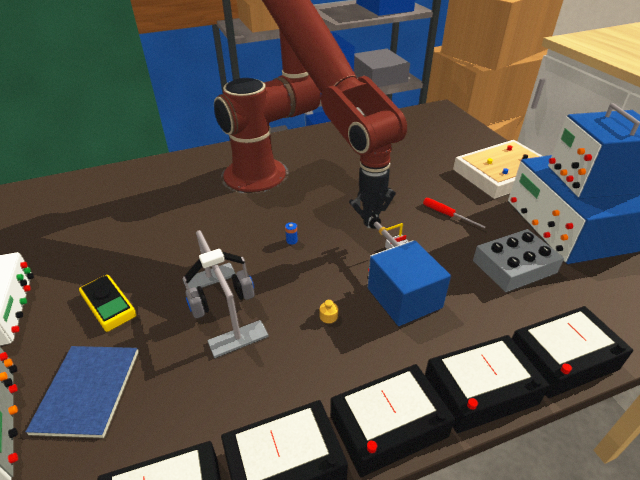

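The headset hangs level on the rail at (212,262). The rod is held out with the pointer at the mark (400,236), and the cell, weight, multimeter and screwdriver are where they started. Handing in.

```bash
python3 -c "
from station import ticket
print(ticket.finish_job())"
```

```text
the job is handed in; nothing more can be done
None
```

The headset hangs on the rail and the rod is held with its pointer at the red mark. I handed the job in at about 20 s of the 61 s allowed; no verdict was reported.

- **Headset:** I hung it by its crown over the rail and let go. After release it was level, about 10 mm from the middle along the bar and 2–3 mm across. The last picture still shows it hanging there.
- **Rod:** I drew it out about 73 mm, gripping the waist with 70 N. The top view taken before the pull called for 73.2 mm, and the tool moved 73.2 mm. In the scene view the pointer tip is within about 1 mm of where it should appear when lined up. The tool stayed within 0.1 mm over the last 0.5 s, with about 9 N of spring pull on it.
- **Bystanders:** by eye, none of them has moved in the last picture.

Three checks disagreed or were off:
- **Camera offset:** the two cameras differ by about 5 mm on absolute positions at the transducer. I therefore lined up the pointer using differences within one camera.
- **First rod grip:** the tool rose 3 mm as the jaws closed, so I opened and regripped lower before pulling.
- **Waist opening:** the gripper read about 12 mm on the 14 mm waist in both grips, and I could not explain it. The grip did not slip.

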